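# Show the reference ball to the inspection camera in a sprung mirror

## Robot

A 6-joint arm with a two-finger parallel gripper is mounted at the origin on the work surface. World frame = base frame: x ahead of the robot, y to its left, z up, the work surface at z = 0. Lengths are in m, angles in rad, forces in N, time in s.
With the tool pointing down it reaches from about 0.275 to 0.825 m from the base axis. Payload 5.2 kg.
Tool frame: the origin (TCP) lies on the mounting face of the last link; the fingertips stand 186 mm ahead of it and the grasp point (between the pads) lies 167 mm ahead of it; z points along the fingers, y is the line along which they close (so a half turn about z gives the same grasp; the last joint's range is limited). The gripper opens to 93 mm and grips with 3 to 60 N. Pads are 15 mm wide; open, the fingers measure 128 mm over their backs; the gripper's body (75 mm by 188 mm) begins 65 mm behind the grasp point.
Start: joints at [-1.306, 0.259, 1.535, -0, 1.348, -0.203], TCP at [0.248, -0.491, 0.405] pointing down, gripper open.
Joint ranges: [-3.14, 3.14], [-0.91, 2.08], [0.19, 2.58], [-1.22, 4.36], [0.22, 2.71], [-3.12, 3.12]. Speed limits (rad/s): [2.57, 2.57, 3.14, 3.14, 3.14, 3.14].

## Interface

Orientations are given as a unit quaternion [w, x, y, z].
In Python, from cell import r, vision, workorder gives the robot as it stands.
- The arm moves only by the tool move_arm, never from a script. Its argument "commands" is a list of rows, each an object of numbers: "x", "y", "z": the shift along the tool's x, y, z in mm; "wx", "wy", "wz": the turn, a rotation vector about the tool's x, y, z in rad; "fingers": the opening, from 0 (shut) to 1 (fully open). A call has exactly 8 rows; each row shifts and turns the commanded pose from where the row before left it, along the tool's axes as they then stand; what a row does not reach is not made up. A row lasts 1/8 s, in which the tool goes at most 62.5 mm and 10.7 degrees, less where a joint would pass 70% of its speed; a pose out of reach is approached as far as the arm can. A call with a gripper value outside its range is refused whole. The fingers move at their own pace and stop on an object; "grip_force" is the grip in N (left out, the last holds). Time passes only in rows, so rows that do not move let the fingers close, or fill a call up. It gives the time, the measured TCP pose, the force, the opening and the grip force at its end, in the units of the state.
- r.state(): the state, without advancing time (a new reading comes with each control period).
- vision.snapshot(name): name is "scene" or "top"; returns a dict with "img" (400x640x3 uint8, blue, green, red), "fx", "fy", "cx", "cy" (pixels), "D" ([k1, k2, p1, p2, k3] as OpenCV has them; the pictures are not rectified), "R" (3x3) and "t" (3): a world point X has camera coordinates R X + t. Camera axes: x right, y down, z forward; pixel columns grow to the right and rows downward; lengths in m; the calibration is good to about 2 mm. A picture is of the moment at which its call begins. There is no depth.
- workorder.job_done(): hands the job in; it is judged then, once.
Trained networks look in a picture, given as the dict that the camera call returned (one of the last four; its "shot" number tells which), for a name from the list of things; names that differ only in an ending like _2 or _b are one class to them, and where a whole thing is asked for, a point or a joint stands for the part that bears it (a point fixed in the world has none). Each returns a list of dicts, best first, with "score" (0 to 1); they miss things now and then, are a little off and sometimes report something else, mostly with a low value. They report only what shows in the picture. A call takes as long as a camera call. They do not tell look-alikes from the thing itself.
- vision.find_in(label, picture): "bbox" ([left, top, right, bottom] in pixels, round what is visible of it).
The state is a dict: "time_s": time; "joints": joint angles; "joint_velocities": joint speeds; "joint_efforts": joint torques, N m; "position": TCP position; "eef_rot": TCP orientation; "force": force on the tool from outside, world axes, zero at the start; "moment": the same for the moment, N m; "finger_gap": finger opening in m; "grip_force": force on a finger pad.
Only numpy, scipy, OpenCV 4.12 (cv2) and the standard library are available. Lean on these libraries where they do the work, as an engineer would, in place of code of your own. Each camera call takes 0.05 s, during which the arm holds its last target. There are 200 camera calls.

## Task

The handled canister on the little stand hides the white reference ball from the inspection mirror: lift it off by its handle, keep it upright, and set it down on the bench beside the stand, out of the mirror's line of sight, without dropping it. Then take the post on the mirror's lever and turn the mirror until the inspection camera on the same base sees the ball in the middle of the mirror, and finish while holding it there: the mirror springs back if let go. Leave the tip rack, bottle and jar alone.

Things in the scene. Friction and masses are not known exactly. Their poses are not given: they have to be found in the camera images.
- canister: Closed round steel canister, 80 mm diameter (lid 84 mm), lid top 88 mm above its underside, about 0.4 kg, loose. Origin: centre of its underside, z up. A black fixed bridge handle spans the lid along the canister's x axis: bar 76 mm long, 12 mm wide (y) and 12 mm high, bar centre 130 mm above the origin; 36 mm free under it. It starts on the stand.
- stand: Low steel stand, fixed; origin on the bench under the centre of its 120 x 120 mm top plate, z up. Plate top 40 mm above the bench, on four feet. A 50 mm wide, 8 mm thick foot reaches to 112 mm along the stand's +y and carries the ball stem. The bench on its -x side (towards the robot) is free for 150 mm from the plate's edge over a 110 mm width. Its place and yaw vary.
- ball (a point): Centre of the white reference ball, 22 mm diameter, on a thin stem behind the stand (stand frame: x 0, y +92 mm, z 100 mm).
- unit: Fixed aluminium base plate, 300 x 90 x 12 mm, x -50 to +250 mm, carrying the swivel mirror at its origin end and the inspection camera at the other. Origin: on the bench under the mirror's vertical turning axis. The camera (black box 60 x 46 x 46 mm, centre at x 222 mm, top 123 mm above the bench) lies along the unit's +x. Its place and yaw vary.
- lens (a point): Centre of the inspection camera's front lens, 170 mm from the mirror axis along the unit's +x, 100 mm above the bench; the camera looks along the unit's -x at the centre of the mirror.
- mirror: Swivelling upright mirror, 80 x 64 mm glass in a black frame 90 mm wide, 63 to 137 mm above the bench. Origin: on the bench on its vertical axis, which passes through the middle of the glass face; x axis: level outward normal; z up. At rest, against a stop, the normal points 0.28 rad anticlockwise (from above) of the unit's +x; it turns up to 1.1 rad further anticlockwise against a spring.
- post (a point): Grip point, 140 mm above the bench, on the axis of the upright steel post (12 mm diameter, free from 105 to 160 mm above the bench) at the end of the mirror's lever, 80 mm behind the mirror axis (mirror x -80 mm). The lever is 12 mm wide, 95 to 105 mm above the bench. The post moves on a circle about the mirror axis; the spring pulls it back with 0.5 to 2 N.
- sight (a point): Steel pointer under the mirror, geared to turn twice as far, so it shows where the camera looks after reflection. This point is on the mirror axis, 40 mm above the bench; x axis: along the pointer (94 mm long); z up. It must point at the ball: the mirror's normal then bisects the level directions from its axis to lens and ball, 0.15 to 0.85 rad of turn from rest.
- rack: Bystander: white pipette tip rack, 100 x 70 x 50 mm, origin under its centre. Leave alone.
- bottle: Bystander: amber bottle, 60 mm diameter, 135 mm tall, origin under its centre. Leave alone.
- jar: Bystander: small white jar, 56 mm diameter, 65 mm tall, origin under its centre. Leave alone.
Not all that is in view belongs to the job. What is shaped like the stand but orange is not meant. Leave any turquoise look-alike of the canister alone.

How it is judged:
By the outcome, as a careful person would: the job done as asked, in the order asked, and still so for the second after the job is handed in, while the arm keeps its last pose, push and grip.
It also fails if it takes over 53 s, if anything falls off the work surface, if the arm or the gripper's body presses on something with over 40 N, if the wrist force passes 120 N, or if a joint passes its speed limit or range.

## Working session

There is one attempt and no reset: what is moved stays moved. The work goes in short steps, Python scripts to look and compute and a tool call to move; the robot and the scene stay as the last step left them, time stands still between calls to the robot, and variables do not carry over. Pictures are saved under pics/ and viewed, at most 10 in all, crops included, and the job is handed in when it is done.

Besides the shell and the picture viewer there is one more tool, called after "Emit:" in YAML: its name, and indented under it one key for each argument. move_arm: Moves the arm, as the interface text tells. Its arguments: {"type":"object","properties":{"commands":{"type":"array","items":{"type":"object","properties":{"x":{"type":"number"},"y":{"type":"number"},"z":{"type":"number"},"wx":{"type":"number"},"wy":{"type":"number"},"wz":{"type":"number"},"fingers":{"type":"number"}}}},"grip_force":{"type":"number"}},"required":["commands"]}

```bash
mkdir -p pics; ls; python3 - <<'E'
from cell import r, vision, workorder
import cv2
for n in ["scene","top"]:
    p=vision.snapshot(n); cv2.imwrite(f"pics/{n}0.png",p["img"])
    print(n,p["fx"],p["cx"],p["cy"],p["D"],p["R"],p["t"])
    for l in ["canister","stand","ball","unit","lens","mirror","post","sight","rack","bottle","jar"]:
        print(l,[( [round(v) for v in d["bbox"]],round(d["score"],2)) for d in vision.find_in(l,p)[:4]])
s=r.state(); print(s["time_s"],s["position"],s["eef_rot"])
E
```

```text
pics
scene 495.372342000972 317.47190336425103 191.47522488123096 [0.04292985 0.         0.         0.         0.        ] [[ 0.86294889  0.50498887 -0.01747718]
 [ 0.32251782 -0.57710058 -0.75029139]
 [-0.3889749   0.64182642 -0.66087622]] [-0.50751146 -0.09467607  1.35787065]
canister [([259, 205, 307, 263], 0.66), ([420, 162, 460, 226], 0.6), ([349, 134, 386, 194], 0.56), ([144, 248, 178, 290], 0.44)]
stand []
ball [([292, 88, 352, 146], 0.73)]
unit [([256, 210, 427, 330], 0.69)]
lens [([259, 208, 431, 329], 0.57), ([331, 133, 399, 212], 0.31)]
mirror [([261, 205, 307, 266], 0.57)]
post [([260, 207, 312, 262], 0.6)]
sight [([298, 249, 348, 262], 0.75)]
rack [([230, 177, 278, 216], 0.95)]
bottle [([394, 195, 426, 246], 0.74)]
jar [([145, 247, 176, 290], 0.79)]
top 492.34008514657353 320.39695125147375 198.7496909864385 [0.01942754 0.         0.         0.         0.        ] [[ 0.02274242 -0.9996511  -0.01343354]
 [-0.99853431 -0.02205282 -0.04942574]
 [ 0.04911224  0.01453791 -0.99868746]] [0.03948851 0.57602006 1.33169793]
canister [([259, 99, 287, 134], 0.92), ([252, 162, 290, 199], 0.59), ([299, 113, 322, 137], 0.34)]
stand [([159, 241, 233, 296], 0.8), ([228, 156, 298, 209], 0.57)]
ball [([230, 156, 297, 206], 0.83), ([160, 239, 231, 294], 0.65)]
unit [([358, 83, 398, 218], 0.83)]
lens [([358, 89, 403, 215], 0.8)]
mirror [([366, 180, 398, 218], 0.88)]
post [([365, 178, 398, 216], 0.8), ([358, 90, 402, 215], 0.32)]
sight [([362, 159, 379, 194], 0.53), ([321, 244, 350, 282], 0.43), ([250, 162, 289, 197], 0.4)]
rack [([322, 245, 351, 282], 0.66)]
bottle [([300, 111, 322, 139], 0.91)]
jar [([427, 266, 454, 289], 0.79)]
1.2 [ 0.24802189 -0.49090223  0.40473765] [-2.30228545e-05  9.72775144e-01  2.31750983e-01  1.54946028e-06]
```

View pics/scene0.png

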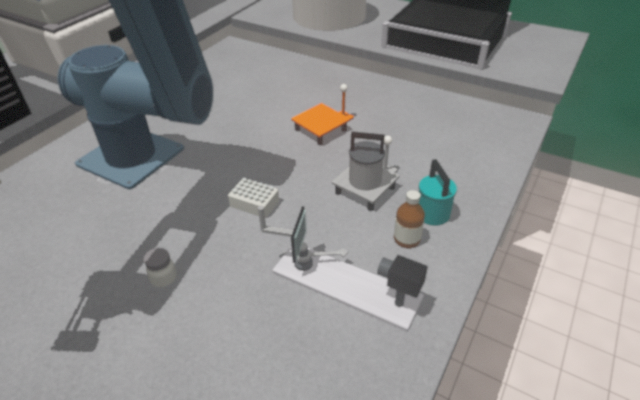

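```bash
python3 -c "
import cv2
i=cv2.imread('pics/top0.png');cv2.imwrite('pics/topc.png',cv2.resize(i[70:310,140:460],None,fx=2.5,fy=2.5,interpolation=cv2.INTER_CUBIC))"
```

```text
(no output)
```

View pics/topc.png

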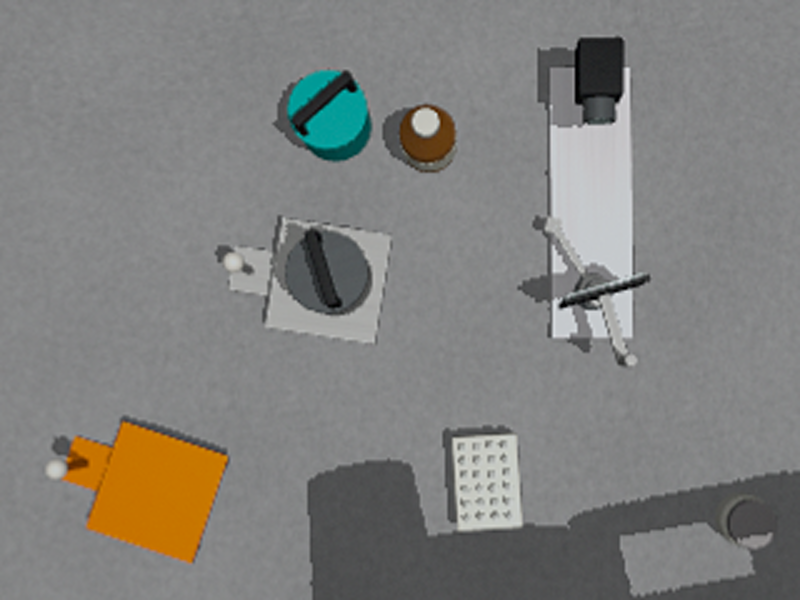

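Candidates: the grey canister on the grey stand at top px (271,179) / scene (366,165); the turquoise one at top (271,114) / scene (437,198) is a look-alike. The grey stand with ball at top px (233,175) is the right one; the orange stand at top (203,266) is not. The mirror's post is at top px (392,214), seen from scene at (262,215). The close crop confirms this choice.

```bash
cat > h.py <<'E'
import numpy as np, cv2
from cell import r, vision, workorder
def K(p): return np.array([[p["fx"],0,p["cx"]],[0,p["fy"],p["cy"]],[0,0,1.]])
def ray(p,uv):
    n=cv2.undistortPoints(np.array([[uv]],float),K(p),np.array(p["D"]))[0,0]
    R=np.array(p["R"]);return -R.T@np.array(p["t"]),R.T@np.array([*n,1])
def atz(p,uv,z):
    c,d=ray(p,uv);return c+d*(z-c[2])/d[2]
def proj(p,X): return cv2.projectPoints(np.array(X,float).reshape(-1,3),cv2.Rodrigues(np.array(p["R"]))[0],np.array(p["t"],float),K(p),np.array(p["D"]))[0][:,0]
E
python3 - <<'E'
from h import *
np.set_printoptions(precision=4,suppress=True)
p=vision.snapshot("top");q=vision.snapshot("scene")
c=lambda u,v:((u+.5)/2.5+139.5,(v+.5)/2.5+69.5)
def P(n,uv,z):
    X=atz(p,c(*uv),z);print(n,X,"scene px",proj(q,X)[0]);return X
a=P("h1",(313,234),.176);b=P("h2",(333,302),.176)
d=a-b;print("len",np.linalg.norm(d),"mid",(a+b)/2,"yaw",np.arctan2(d[1],d[0]))
P("lidtop",(328,272),.128)
S=[P("st",u,.04) for u in [(281,216),(391,236),(375,343),(264,326)]]
sc=np.mean(S,0);print("stand c",sc,[np.linalg.norm(S[i]-S[i-1]) for i in range(4)])
e=(S[0]-S[1]+S[3]-S[2])[:2];yaw=np.arctan2(-e[0],e[1]);print("stand yaw",yaw)
B=P("ball",(233,262),.1);print("ball from stand",sc[:2]+.092*np.array([-np.sin(yaw),np.cos(yaw)]))
U=[P("u",u,.012) for u in [(550,337),(632,337),(632,68),(550,68)]]
print([np.linalg.norm(U[i]-U[i-1]) for i in range(4)])
e=U[2]-U[1]+U[3]-U[0];uy=np.arctan2(e[1],e[0]);uv=np.array([np.cos(uy),np.sin(uy)])
O=((U[0]+U[1])/2)[:2]+.05*uv
print("unit yaw",uy,"origin",O)
P("post top",(630,360),.16)
print("post pred",O-.08*np.array([np.cos(uy+.28),np.sin(uy+.28)]))
P("lens",(599,122),.1);print("lens pred",O+.17*uv)
g=np.arctan2(*(B[:2]-O)[::-1]);n=(g+uy)/2;print("ball dir",g,"mirror goal",n,"turn",n-uy-.28,"post goal",O-.08*np.array([np.cos(n),np.sin(n)]))
for nme,u,z in [("bottle",(427,135),.0675),("turq",(328,115),.1),("rack",(485,480),.05)]:P(nme,u,z)
E
```

```text
h1 [0.6499 0.1861 0.176 ] scene px [382.0098 135.7333]
h2 [0.5844 0.165  0.176 ] scene px [351.5746 132.4121]
len 0.06877064645569417 mid [0.6171 0.1755 0.176 ] yaw 0.312689684508889
lidtop [0.6176 0.1762 0.128 ] scene px [365.979  151.1602]
st [0.6848 0.2389 0.04  ] scene px [400.269  174.5164]
st [0.6657 0.1196 0.04  ] scene px [372.0877 200.5359]
st [0.55   0.1338 0.04  ] scene px [331.4821 181.3755]
st [0.5657 0.2536 0.04  ] scene px [359.4825 156.9995]
stand c [0.6166 0.1865 0.04  ] [np.float64(0.1200973407126533), np.float64(0.12080573230115133), np.float64(0.11654358721213974), np.float64(0.12081212858948051)]
stand yaw -0.14432570922231783
ball [0.6282 0.2775 0.1   ] scene px [387.4941 139.9777]
ball from stand [0.6298 0.2775]
u [ 0.5617 -0.0554  0.012 ] scene px [294.4359 240.9808]
u [ 0.5637 -0.1448  0.012 ] scene px [272.3529 268.7859]
u [ 0.8608 -0.1401  0.012 ] scene px [405.8655 328.5038]
u [ 0.8591 -0.0497  0.012 ] scene px [422.8611 293.6039]
[np.float64(0.29740714322551104), np.float64(0.08946753056934506), np.float64(0.2970556259392308), np.float64(0.09036731422295563)]
unit yaw 0.017592040605913302 origin [ 0.6127 -0.0992]
post top [ 0.5353 -0.1237  0.16  ] scene px [260.5085 206.5464]
post pred [ 0.5363 -0.1227]
lens [ 0.781  -0.0958  0.1   ] scene px [379.7576 265.0908]
lens pred [ 0.7827 -0.0962]
ball dir 1.5296984097368151 mirror goal 0.7736452251713642 turn 0.47605318456545087 post goal [ 0.5555 -0.1551]
bottle [0.7706 0.0823 0.0675] scene px [409.5291 217.3899]
turq [0.7827 0.1839 0.1   ] scene px [433.8495 180.9713]
rack [0.4074 0.0129 0.05  ] scene px [254.0614 187.9987]
```

Emit:
move_arm:
  commands:
    - {"wz": 0.155,"fingers": 1}
    - {"x": 43,"y": -41}
    - {"x": 43,"y": -41}
    - {"x": 43,"y": -41}
    - {"x": 43,"y": -41}
    - {"x": 43,"y": -41}
    - {"x": 43,"y": -41}
    - {"x": 43,"y": -41}

```text
validation failed for argument at $.co...
```

Emit:
move_arm:
  commands:
    - {"x": 43,"y": -42}
    - {"x": 43,"y": -42}
    - {"x": 43,"y": -42}
    - {"x": 43,"y": -42}
    - {"x": 43,"y": -42}
    - {"x": 43,"y": -42}
    - {}
    - {}

```text
validation failed for argument at $.co...
```

```bash
cat > st.py <<'E'
from h import *
import sys
from scipy.spatial.transform import Rotation as Ro
s=r.state();q=s["eef_rot"];R=Ro.from_quat([q[1],q[2],q[3],q[0]])
T=np.array([float(v) for v in sys.argv[1:4]]);yx=float(sys.argv[4]) if len(sys.argv)>4 else None
M=R.as_matrix();print("t",s["time_s"],"pos",np.round(s["position"],4),"xdir",np.arctan2(M[1,0],M[0,0]),"tilt",M[2,2],"j",np.round(s["joints"],2))
print("tool shift mm",np.round(M.T@(T-s["position"])*1000,1),"F",np.round(s["force"],1),s["finger_gap"],s["grip_force"])
E
python3 st.py .617 .1755 .337; python3 - <<'E'
from h import *
for n in ["scene"]:
    p=vision.snapshot(n); i=p["img"][60:240,270:470]; cv2.imwrite(f"pics/a.png",cv2.resize(i,None,fx=3,fy=3,interpolation=cv2.INTER_CUBIC))
E
```

```text
t 1.3 pos [ 0.248  -0.4909  0.4047] xdir 0.4678617180995202 tilt -0.9999999993647825 j [-1.31  0.26  1.54  0.    1.35 -0.2 ]
tool shift mm [ 629.8 -428.4   67.8] F [ 0.7 -0.4 -0.3] 0.09295074063433743 0.0
```

View pics/a.png

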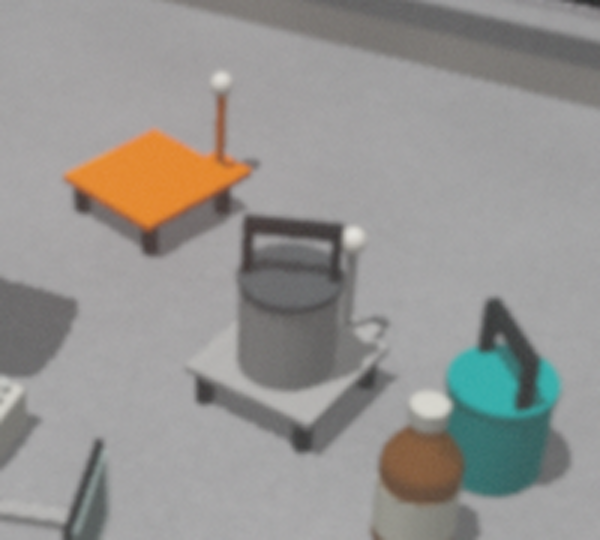

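The crop shows the grey canister on the grey stand, with its handle ends at scene px (352,134) and (383,137). That matches my projected bar. The moves were refused, so I'll give every key in each row.

Emit:
move_arm:
  commands:
    - {"x": 0,"y": 0,"z": 0,"wx": 0,"wy": 0,"wz": 0.155,"fingers": 1}
    - {"x": 43,"y": -41,"z": 0,"wx": 0,"wy": 0,"wz": 0,"fingers": 1}
    - {"x": 43,"y": -41,"z": 0,"wx": 0,"wy": 0,"wz": 0,"fingers": 1}
    - {"x": 43,"y": -41,"z": 0,"wx": 0,"wy": 0,"wz": 0,"fingers": 1}
    - {"x": 43,"y": -41,"z": 0,"wx": 0,"wy": 0,"wz": 0,"fingers": 1}
    - {"x": 43,"y": -41,"z": 0,"wx": 0,"wy": 0,"wz": 0,"fingers": 1}
    - {"x": 43,"y": -41,"z": 0,"wx": 0,"wy": 0,"wz": 0,"fingers": 1}
    - {"x": 43,"y": -41,"z": 0,"wx": 0,"wy": 0,"wz": 0,"fingers": 1}
  grip_force: 30

```text
time_s: 2.35
position: [0.4467, -0.1234, 0.4051]
eef_rot: [0.0, 0.988, 0.156, 0.0]
force: [1.3, -1.0, -1.3]
finger_gap: 0.093
grip_force: 0.0
```

Emit:
move_arm:
  commands:
    - {"x": 43,"y": -42,"z": 0,"wx": 0,"wy": 0,"wz": 0,"fingers": 1}
    - {"x": 43,"y": -42,"z": 0,"wx": 0,"wy": 0,"wz": 0,"fingers": 1}
    - {"x": 43,"y": -42,"z": 0,"wx": 0,"wy": 0,"wz": 0,"fingers": 1}
    - {"x": 43,"y": -42,"z": 0,"wx": 0,"wy": 0,"wz": 0,"fingers": 1}
    - {"x": 43,"y": -42,"z": 0,"wx": 0,"wy": 0,"wz": 0,"fingers": 1}
    - {"x": 43,"y": -42,"z": 0,"wx": 0,"wy": 0,"wz": 0,"fingers": 1}
    - {"x": 0,"y": 0,"z": 0,"wx": 0,"wy": 0,"wz": 0,"fingers": 1}
    - {"x": 0,"y": 0,"z": 0,"wx": 0,"wy": 0,"wz": 0,"fingers": 1}
  grip_force: 30

```text
time_s: 3.35
position: [0.6138, 0.1939, 0.4042]
eef_rot: [0.0, 0.988, 0.156, -0.001]
force: [-0.4, -0.5, 0.0]
finger_gap: 0.0927
grip_force: 0.0
```

```bash
python3 st.py .617 .1755 .337
```

```text
t 3.35 pos [0.6138 0.1939 0.4042] xdir 0.3135631461149434 tilt -0.9999990641457281 j [ 0.13  0.43  1.29 -0.    1.42  1.39]
tool shift mm [-2.5 18.4 67.2] F [-0.4 -0.5  0. ] 0.09270659430090648 0.0
```

Emit:
move_arm:
  commands:
    - {"x": -2,"y": 18,"z": 0,"wx": 0,"wy": 0,"wz": 0,"fingers": 1}
    - {"x": 0,"y": 0,"z": 0,"wx": 0,"wy": 0,"wz": 0,"fingers": 1}
    - {"x": 0,"y": 0,"z": 20,"wx": 0,"wy": 0,"wz": 0,"fingers": 1}
    - {"x": 0,"y": 0,"z": 20,"wx": 0,"wy": 0,"wz": 0,"fingers": 1}
    - {"x": 0,"y": 0,"z": 17,"wx": 0,"wy": 0,"wz": 0,"fingers": 1}
    - {"x": 0,"y": 0,"z": 10,"wx": 0,"wy": 0,"wz": 0,"fingers": 1}
    - {"x": 0,"y": 0,"z": 0,"wx": 0,"wy": 0,"wz": 0,"fingers": 0.5}
    - {"x": 0,"y": 0,"z": 0,"wx": 0,"wy": 0,"wz": 0,"fingers": 0.35}
  grip_force: 30

```text
time_s: 4.35
position: [0.6179, 0.1762, 0.3385]
eef_rot: [0.0, 0.988, 0.156, 0.001]
force: [0.5, -0.3, 0.4]
finger_gap: 0.0773
grip_force: 0.0
```

```bash
python3 st.py .617 .1755 .337
```

```text
t 4.35 pos [0.6179 0.1762 0.3385] xdir 0.3128028955107212 tilt -0.9999993200212598 j [0.1  0.47 1.39 0.   1.28 1.36]
tool shift mm [-1.1  0.4  1.5] F [ 0.5 -0.3  0.4] 0.07731050349271198 0.0
```

Emit:
move_arm:
  commands:
    - {"x": 0,"y": 0,"z": 1,"wx": 0,"wy": 0,"wz": 0,"fingers": 0}
    - {"x": 0,"y": 0,"z": 0,"wx": 0,"wy": 0,"wz": 0,"fingers": 0}
    - {"x": 0,"y": 0,"z": 0,"wx": 0,"wy": 0,"wz": 0,"fingers": 0}
    - {"x": 0,"y": 0,"z": 0,"wx": 0,"wy": 0,"wz": 0,"fingers": 0}
    - {"x": 0,"y": 0,"z": 0,"wx": 0,"wy": 0,"wz": 0,"fingers": 0}
    - {"x": 0,"y": 0,"z": 0,"wx": 0,"wy": 0,"wz": 0,"fingers": 0}
    - {"x": 0,"y": 0,"z": 0,"wx": 0,"wy": 0,"wz": 0,"fingers": 0}
    - {"x": 0,"y": 0,"z": 0,"wx": 0,"wy": 0,"wz": 0,"fingers": 0}
  grip_force: 35

```text
time_s: 5.35
position: [0.6177, 0.1763, 0.3367]
eef_rot: [-0.0, 0.988, 0.156, 0.0]
force: [0.3, 1.3, 0.3]
finger_gap: 0.012
grip_force: 35.0
```

Emit:
move_arm:
  commands:
    - {"x": 0,"y": 0,"z": -3,"wx": 0,"wy": 0,"wz": 0,"fingers": 0}
    - {"x": 0,"y": 0,"z": -6,"wx": 0,"wy": 0,"wz": 0,"fingers": 0}
    - {"x": 0,"y": 0,"z": -8,"wx": 0,"wy": 0,"wz": 0,"fingers": 0}
    - {"x": 0,"y": 0,"z": -8,"wx": 0,"wy": 0,"wz": 0,"fingers": 0}
    - {"x": 0,"y": 0,"z": -5,"wx": 0,"wy": 0,"wz": 0,"fingers": 0}
    - {"x": 0,"y": 0,"z": 0,"wx": 0,"wy": 0,"wz": 0,"fingers": 0}
    - {"x": 0,"y": 0,"z": 0,"wx": 0,"wy": 0,"wz": 0,"fingers": 0}
    - {"x": 0,"y": 0,"z": 0,"wx": 0,"wy": 0,"wz": 0,"fingers": 0}
  grip_force: 40

```text
time_s: 6.35
position: [0.6176, 0.1762, 0.3664]
eef_rot: [-0.0, 0.988, 0.156, -0.0]
force: [-0.5, 0.5, -4.0]
finger_gap: 0.0117
grip_force: 40.0
```

```bash
python3 st.py .483 .206 .366;python3 - <<'E'
from h import *
for n in ["scene"]:
    p=vision.snapshot(n); i=p["img"][60:240,270:470]; cv2.imwrite(f"pics/b.png",cv2.resize(i,None,fx=3,fy=3,interpolation=cv2.INTER_CUBIC))
E
```

```text
t 6.35 pos [0.6176 0.1762 0.3664] xdir 0.31274436362744273 tilt -0.9999996919988421 j [0.1  0.45 1.35 0.   1.34 1.36]
tool shift mm [-118.9  -69.8    0.5] F [-0.5  0.5 -4. ] 0.011703041569159465 39.97499763965607
```

View pics/b.png

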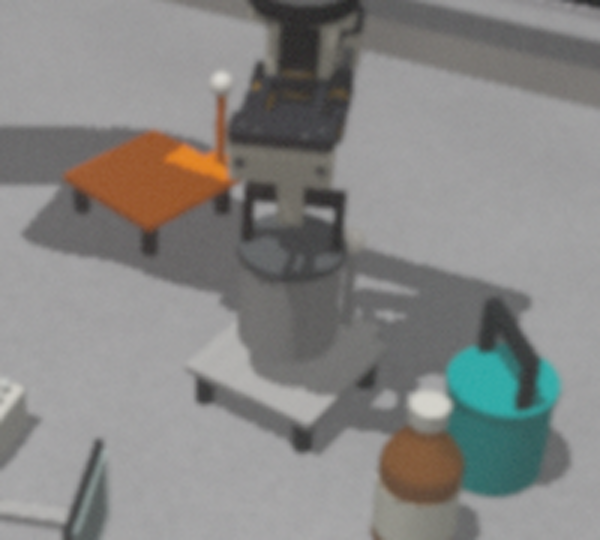

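The canister hangs upright from its handle at crop (293,195), which is scene (368,125). It is clear of the plate and its 4 N weight is on the wrist.

Emit:
move_arm:
  commands:
    - {"x": -7,"y": -4,"z": 0,"wx": 0,"wy": 0,"wz": 0,"fingers": 0}
    - {"x": -15,"y": -9,"z": 0,"wx": 0,"wy": 0,"wz": 0,"fingers": 0}
    - {"x": -22,"y": -13,"z": 0,"wx": 0,"wy": 0,"wz": 0,"fingers": 0}
    - {"x": -22,"y": -13,"z": 0,"wx": 0,"wy": 0,"wz": 0,"fingers": 0}
    - {"x": -22,"y": -13,"z": 0,"wx": 0,"wy": 0,"wz": 0,"fingers": 0}
    - {"x": -17,"y": -10,"z": 0,"wx": 0,"wy": 0,"wz": 0,"fingers": 0}
    - {"x": -10,"y": -6,"z": 0,"wx": 0,"wy": 0,"wz": 0,"fingers": 0}
    - {"x": -4,"y": -2,"z": 0,"wx": 0,"wy": 0,"wz": 0,"fingers": 0}
  grip_force: 40

```text
time_s: 7.4
position: [0.4823, 0.2064, 0.367]
eef_rot: [0.0, 0.988, 0.156, 0.0]
force: [0.7, 0.4, -3.1]
finger_gap: 0.0117
grip_force: 40.0
```

Emit:
move_arm:
  commands:
    - {"x": 0,"y": 0,"z": 6,"wx": 0,"wy": 0,"wz": 0,"fingers": 0}
    - {"x": 0,"y": 0,"z": 11,"wx": 0,"wy": 0,"wz": 0,"fingers": 0}
    - {"x": 0,"y": 0,"z": 12,"wx": 0,"wy": 0,"wz": 0,"fingers": 0}
    - {"x": 0,"y": 0,"z": 12,"wx": 0,"wy": 0,"wz": 0,"fingers": 0}
    - {"x": 0,"y": 0,"z": 10,"wx": 0,"wy": 0,"wz": 0,"fingers": 0}
    - {"x": 0,"y": 0,"z": 7,"wx": 0,"wy": 0,"wz": 0,"fingers": 0}
    - {"x": 0,"y": 0,"z": 4,"wx": 0,"wy": 0,"wz": 0,"fingers": 0}
    - {"x": 0,"y": 0,"z": 2,"wx": 0,"wy": 0,"wz": 0,"fingers": 0}
  grip_force: 40

```text
time_s: 8.4
position: [0.483, 0.2062, 0.3027]
eef_rot: [0.0, 0.988, 0.156, 0.0]
force: [0.8, 0.1, -3.8]
finger_gap: 0.0115
grip_force: 40.0
```

```bash
python3 st.py .483 .206 .297
```

```text
t 8.4 pos [0.483  0.2062 0.3027] xdir 0.3128778986333653 tilt -0.9999999630780595 j [ 0.19  0.31  1.74 -0.    1.1   1.45]
tool shift mm [-0.1  0.2  5.7] F [ 0.8  0.1 -3.8] 0.011479116098792463 39.97511923313141
```

Emit:
move_arm:
  commands:
    - {"x": 0,"y": 0,"z": 2,"wx": 0,"wy": 0,"wz": 0,"fingers": 0}
    - {"x": 0,"y": 0,"z": 1,"wx": 0,"wy": 0,"wz": 0,"fingers": 0}
    - {"x": 0,"y": 0,"z": 1,"wx": 0,"wy": 0,"wz": 0,"fingers": 0}
    - {"x": 0,"y": 0,"z": 0.7,"wx": 0,"wy": 0,"wz": 0,"fingers": 0}
    - {"x": 0,"y": 0,"z": 0.5,"wx": 0,"wy": 0,"wz": 0,"fingers": 0}
    - {"x": 0,"y": 0,"z": 0.5,"wx": 0,"wy": 0,"wz": 0,"fingers": 0}
    - {"x": 0,"y": 0,"z": 0,"wx": 0,"wy": 0,"wz": 0,"fingers": 0}
    - {"x": 0,"y": 0,"z": 0,"wx": 0,"wy": 0,"wz": 0,"fingers": 0}
  grip_force: 40

```text
time_s: 9.4
position: [0.4829, 0.2062, 0.2971]
eef_rot: [0.0, 0.988, 0.156, 0.0]
force: [-0.0, -0.4, -3.8]
finger_gap: 0.0119
grip_force: 40.0
```

Emit:
move_arm:
  commands:
    - {"x": 0,"y": 0,"z": 0.5,"wx": 0,"wy": 0,"wz": 0,"fingers": 0}
    - {"x": 0,"y": 0,"z": 0.5,"wx": 0,"wy": 0,"wz": 0,"fingers": 0}
    - {"x": 0,"y": 0,"z": 0,"wx": 0,"wy": 0,"wz": 0,"fingers": 0}
    - {"x": 0,"y": 0,"z": 0,"wx": 0,"wy": 0,"wz": 0,"fingers": 0}
    - {"x": 0,"y": 0,"z": 0,"wx": 0,"wy": 0,"wz": 0,"fingers": 0}
    - {"x": 0,"y": 0,"z": 0,"wx": 0,"wy": 0,"wz": 0,"fingers": 0}
    - {"x": 0,"y": 0,"z": 0,"wx": 0,"wy": 0,"wz": 0,"fingers": 0}
    - {"x": 0,"y": 0,"z": 0,"wx": 0,"wy": 0,"wz": 0,"fingers": 0}
  grip_force: 40

```text
time_s: 10.4
position: [0.483, 0.2063, 0.2966]
eef_rot: [-0.0, 0.988, 0.156, 0.0]
force: [-3.2, 0.6, 5.7]
finger_gap: 0.0116
grip_force: 40.0
```

Touchdown is felt, so I'll release it and rise.

Emit:
move_arm:
  commands:
    - {"x": 0,"y": 0,"z": 0,"wx": 0,"wy": 0,"wz": 0,"fingers": 0.2}
    - {"x": 0,"y": 0,"z": 0,"wx": 0,"wy": 0,"wz": 0,"fingers": 0.3}
    - {"x": 0,"y": 0,"z": 0,"wx": 0,"wy": 0,"wz": 0,"fingers": 0.5}
    - {"x": 0,"y": 0,"z": 0,"wx": 0,"wy": 0,"wz": 0,"fingers": 0.5}
    - {"x": 0,"y": 0,"z": -5,"wx": 0,"wy": 0,"wz": 0,"fingers": 0.5}
    - {"x": 0,"y": 0,"z": -20,"wx": 0,"wy": 0,"wz": 0,"fingers": 0.5}
    - {"x": 0,"y": 0,"z": -40,"wx": 0,"wy": 0,"wz": 0,"fingers": 0.5}
    - {"x": 0,"y": 0,"z": -45,"wx": 0,"wy": 0,"wz": 0,"fingers": 0.5}
  grip_force: 30

```text
time_s: 11.4
position: [0.4827, 0.2061, 0.407]
eef_rot: [0.0, 0.988, 0.156, -0.001]
force: [0.9, 0.5, 0.1]
finger_gap: 0.046
grip_force: 0.0
```

```bash
python3 st.py .536 -.123 .407;python3 - <<'E'
from h import *
for n in ["scene"]:
    p=vision.snapshot(n); i=p["img"][60:260,230:470]; cv2.imwrite(f"pics/c.png",cv2.resize(i,None,fx=3,fy=3,interpolation=cv2.INTER_CUBIC))
E
```

```text
t 11.4 pos [0.4827 0.2061 0.407 ] xdir 0.3127915588216719 tilt -0.9999991788230537 j [ 0.19  0.21  1.59 -0.    1.34  1.45]
tool shift mm [-50.6 329.6   0. ] F [0.9 0.5 0.1] 0.045955655887907 0.0
```

View pics/c.png

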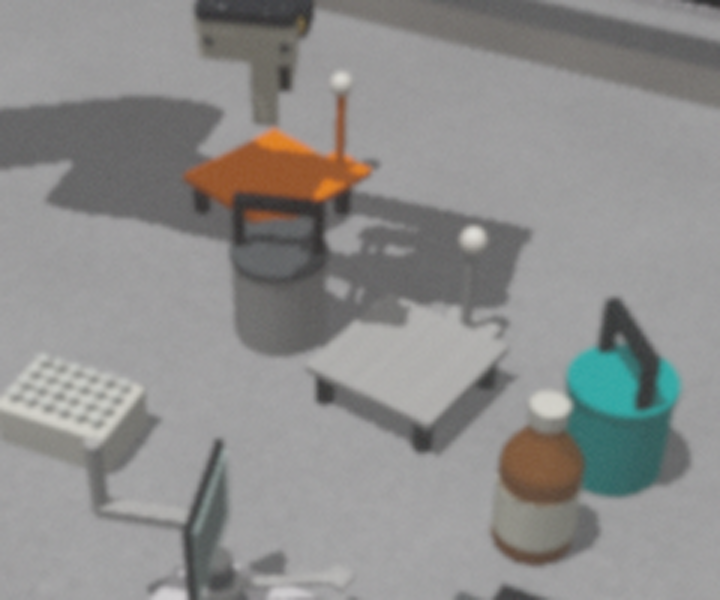

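The canister stands upright on the bench at crop (280,290), clear of the stand, and the ball and post (crop 93,440 = scene 261,207) match my estimates. Next, the post.

Emit:
move_arm:
  commands:
    - {"x": -8,"y": 30,"z": 0,"wx": 0,"wy": 0,"wz": 0,"fingers": 0.6}
    - {"x": -9,"y": 55,"z": 0,"wx": 0,"wy": 0,"wz": 0,"fingers": 0.6}
    - {"x": -9,"y": 60,"z": 0,"wx": 0,"wy": 0,"wz": 0,"fingers": 0.6}
    - {"x": -9,"y": 60,"z": 0,"wx": 0,"wy": 0,"wz": 0,"fingers": 0.6}
    - {"x": -8,"y": 60,"z": 0,"wx": 0,"wy": 0,"wz": 0,"fingers": 0.6}
    - {"x": -8,"y": 45,"z": 0,"wx": 0,"wy": 0,"wz": 0,"fingers": 0.6}
    - {"x": 0,"y": 20,"z": 0,"wx": 0,"wy": 0,"wz": 0,"fingers": 0.6}
    - {"x": 0,"y": 0,"z": 0,"wx": 0,"wy": 0,"wz": 0,"fingers": 0.6}
  grip_force: 30

```text
time_s: 12.45
position: [0.5362, -0.1241, 0.4059]
eef_rot: [-0.0, 0.988, 0.155, -0.0]
force: [-0.2, 0.3, -0.4]
finger_gap: 0.0558
grip_force: 0.0
```

```bash
python3 st.py .536 -.123 .307
```

```text
t 12.45 pos [ 0.5362 -0.1241  0.4059] xdir 0.31095680771695167 tilt -0.9999998640651594 j [-0.43  0.26  1.53  0.    1.35  0.83]
tool shift mm [ 0.2 -1.1 98.9] F [-0.2  0.3 -0.4] 0.05578873378639671 0.0
```

Emit:
move_arm:
  commands:
    - {"x": 0,"y": -1,"z": 25,"wx": 0,"wy": 0,"wz": 0,"fingers": 0.6}
    - {"x": 0,"y": 0,"z": 25,"wx": 0,"wy": 0,"wz": 0,"fingers": 0.6}
    - {"x": 0,"y": 0,"z": 25,"wx": 0,"wy": 0,"wz": 0,"fingers": 0.6}
    - {"x": 0,"y": 0,"z": 15,"wx": 0,"wy": 0,"wz": 0,"fingers": 0.6}
    - {"x": 0,"y": 0,"z": 9,"wx": 0,"wy": 0,"wz": 0,"fingers": 0.6}
    - {"x": 0,"y": 0,"z": 0,"wx": 0,"wy": 0,"wz": 0,"fingers": 0.4}
    - {"x": 0,"y": 0,"z": 0,"wx": 0,"wy": 0,"wz": 0,"fingers": 0.2}
    - {"x": 0,"y": 0,"z": 0,"wx": 0,"wy": 0,"wz": 0,"fingers": 0}
  grip_force: 20

```text
time_s: 13.45
position: [0.5359, -0.1227, 0.3078]
eef_rot: [0.0, 0.988, 0.156, 0.001]
force: [0.3, -0.4, 1.2]
finger_gap: 0.0303
grip_force: 0.0
```

Emit:
move_arm:
  commands:
    - {"x": 0,"y": 0,"z": 0,"wx": 0,"wy": 0,"wz": 0,"fingers": 0}
    - {"x": 0,"y": 0,"z": 0,"wx": 0,"wy": 0,"wz": 0,"fingers": 0}
    - {"x": 0,"y": 0,"z": 0,"wx": 0,"wy": 0,"wz": 0,"fingers": 0}
    - {"x": 0,"y": 0,"z": 0,"wx": 0,"wy": 0,"wz": 0,"fingers": 0}
    - {"x": 0,"y": 0,"z": 0,"wx": 0,"wy": 0,"wz": 0,"fingers": 0}
    - {"x": 0,"y": 0,"z": 0,"wx": 0,"wy": 0,"wz": 0,"fingers": 0}
    - {"x": 0,"y": 0,"z": 0,"wx": 0,"wy": 0,"wz": 0,"fingers": 0}
    - {"x": 0,"y": 0,"z": 0,"wx": 0,"wy": 0,"wz": 0,"fingers": 0}
  grip_force: 20

```text
time_s: 14.45
position: [0.5361, -0.1239, 0.3075]
eef_rot: [0.002, 0.988, 0.156, 0.001]
force: [1.3, -5.5, -1.0]
finger_gap: 0.0116
grip_force: 20.0
```

```bash
python3 st.py .5555 -.1551 .307
```

```text
t 14.45 pos [ 0.5361 -0.1239  0.3075] xdir 0.31247612795291374 tilt -0.9999939668577033 j [-0.43  0.34  1.67 -0.    1.13  0.83]
tool shift mm [ 8.9 35.6  0.6] F [ 1.3 -5.5 -1. ] 0.011635286855736818 20.002427101135254
```

Emit:
move_arm:
  commands:
    - {"x": 0.13,"y": 4.4,"z": 0,"wx": 0,"wy": 0,"wz": -0.055,"fingers": 0}
    - {"x": 0.13,"y": 4.4,"z": 0,"wx": 0,"wy": 0,"wz": -0.055,"fingers": 0}
    - {"x": 0.13,"y": 4.4,"z": 0,"wx": 0,"wy": 0,"wz": -0.055,"fingers": 0}
    - {"x": 0.13,"y": 4.4,"z": 0,"wx": 0,"wy": 0,"wz": -0.055,"fingers": 0}
    - {"x": 0.13,"y": 4.4,"z": 0,"wx": 0,"wy": 0,"wz": -0.055,"fingers": 0}
    - {"x": 0.13,"y": 4.4,"z": 0,"wx": 0,"wy": 0,"wz": -0.055,"fingers": 0}
    - {"x": 0.13,"y": 4.4,"z": 0,"wx": 0,"wy": 0,"wz": -0.055,"fingers": 0}
    - {"x": 0.13,"y": 4.4,"z": 0,"wx": 0,"wy": 0,"wz": -0.055,"fingers": 0}
  grip_force: 20

```text
time_s: 15.45
position: [0.5528, -0.1536, 0.3075]
eef_rot: [0.0, 0.93, 0.368, -0.001]
force: [-4.2, -3.2, 3.5]
finger_gap: 0.0116
grip_force: 20.0
```

```bash
python3 st.py .5555 -.1551 .307; python3 - <<'E'
from h import *
a=[]
for n in ["scene","top"]:
    p=vision.snapshot(n)
    for l in ["sight","mirror"]: print(n,l,[( [round(v,1) for v in d["bbox"]],round(d["score"],2)) for d in vision.find_in(l,p)[:3]])
    cv2.imwrite(f"pics/{n}_d0.png",p["img"])
    i=p["img"][190:290,250:380] if n=="scene" else p["img"][140:240,300:430]
    a.append(cv2.resize(i,None,fx=4.5,fy=4.5,interpolation=cv2.INTER_CUBIC)[:300 if n=="x" else 450])
v=np.hstack(a);v=cv2.resize(v,None,fx=.68,fy=.68);print(v.shape);cv2.imwrite("pics/d.png",v)
E
```

```text
t 15.45 pos [ 0.5528 -0.1536  0.3075] xdir 0.7542589509649511 tilt -0.9999969967329835 j [-0.46  0.38  1.61 -0.    1.15  0.35]
tool shift mm [0.9 2.9 0.5] F [-4.2 -3.2  3.5] 0.011600540155802573 20.0009286403656
scene sight [([295.5, 229.1, 334.8, 258.9], 0.8)]
scene mirror [([261.2, 205.5, 307.7, 265.5], 0.66)]
top sight [([347.2, 176.5, 374.1, 189.3], 0.51)]
top mirror [([368.6, 173.9, 397.4, 199.0], 0.67)]
(306, 796, 3)
```

View pics/d.png

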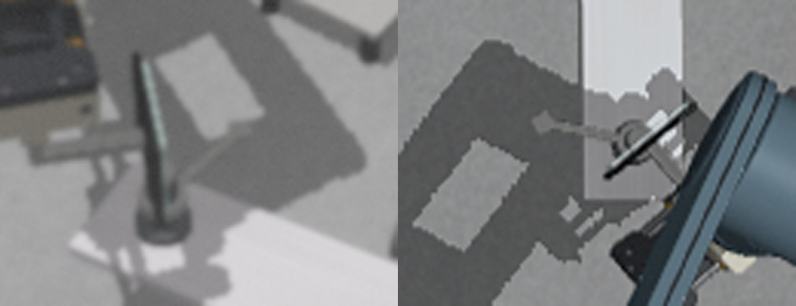

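The left crop shows the mirror and pointer from the scene camera. The right one shows the pointer tip at crop (543,122), top px about (347.4,179.9), pointing roughly towards the ball. I'll measure it at higher zoom.

```bash
python3 - <<'E'
from h import *
p=vision.snapshot("top");q=vision.snapshot("scene")
O=np.array([.6127,-.0992]);B=np.array([.629,.2775])
t=atz(p,(347.4,179.9),.04);d=t[:2]-O;print("tip",t,np.hypot(*d),"ang",np.arctan2(d[1],d[0]),"goal",np.arctan2(*(B-O)[::-1]))
s=r.state()["position"][:2];e=O-s;print("post ang",np.arctan2(e[1],e[0]),np.hypot(*e))
print("px axis",proj(p,[*O,.04]),proj(q,[*O,.04]),"goal tip",[proj(c,[*(O+.094*(B-O)/np.linalg.norm(B-O)),.04]) for c in (p,q)])
Z=12
def crop(c,u0,v0,w,h): return cv2.resize(c["img"][v0:v0+h,u0:u0+w],None,fx=Z,fy=Z,interpolation=cv2.INTER_CUBIC)
A=crop(p,340,165,48,34);C=crop(q,290,225,48,15+19)
out=[]
for c,im,u0,v0 in((p,A,340,165),(q,C,290,225)):
    g=np.arctan2(*(B-O)[::-1])
    for k,col in((0,(0,0,255)),):
        for rr in (.02,.04,.06,.08,.094):
            x=(proj(c,[*(O+rr*np.array([np.cos(g),np.sin(g)])),.04])[0]-[u0,v0]+.5)*Z
            cv2.circle(im,tuple(int(v) for v in x),2,col,-1)
    out.append(im)
v=np.hstack(out);v=cv2.resize(v,None,fx=.69,fy=.69);cv2.imwrite("pics/e.png",v);print(v.shape)
E
```

```text
tip [ 0.62600463 -0.019331    0.04      ] 0.08096956157462054 ang 1.4057313473756865 goal 1.5275527951163514
post ang 0.7368581304816619 0.0809243483247869
px axis [[377.10787195 185.48253935]] [[303.229195   254.15759476]] goal tip [array([[342.09745378, 183.21844282]]), array([[327.1958269 , 226.66556138]])]
(282, 795, 3)
```

View pics/e.png

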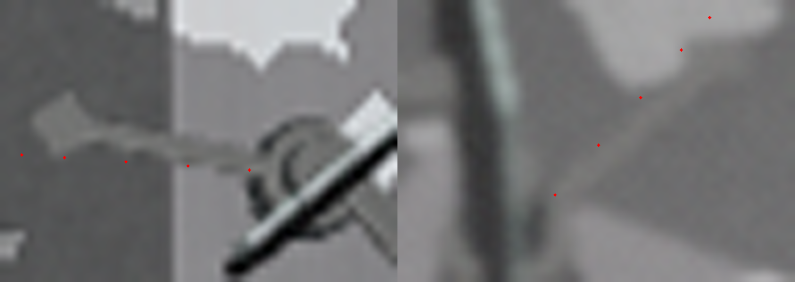

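Emit:
move_arm:
  commands:
    - {"x": 0.03,"y": 1.2,"z": 0,"wx": 0,"wy": 0,"wz": -0.015,"fingers": 0}
    - {"x": 0.03,"y": 1.2,"z": 0,"wx": 0,"wy": 0,"wz": -0.015,"fingers": 0}
    - {"x": 0.03,"y": 1.2,"z": 0,"wx": 0,"wy": 0,"wz": -0.015,"fingers": 0}
    - {"x": 0.03,"y": 1.2,"z": 0,"wx": 0,"wy": 0,"wz": -0.015,"fingers": 0}
    - {"x": 0,"y": 0,"z": 0,"wx": 0,"wy": 0,"wz": 0,"fingers": 0}
    - {"x": 0,"y": 0,"z": 0,"wx": 0,"wy": 0,"wz": 0,"fingers": 0}
    - {"x": 0,"y": 0,"z": 0,"wx": 0,"wy": 0,"wz": 0,"fingers": 0}
    - {"x": 0,"y": 0,"z": 0,"wx": 0,"wy": 0,"wz": 0,"fingers": 0}
  grip_force: 20

```text
time_s: 16.85
position: [0.5561, -0.1571, 0.3075]
eef_rot: [0.001, 0.919, 0.395, -0.001]
force: [-4.8, -4.3, 3.7]
finger_gap: 0.0118
grip_force: 20.0
```

```bash
cat > m.py <<'E'
from h import *
import sys
p=vision.snapshot("top")
for k in range(5): # average several frames against noise
    if k==0: acc=p["img"].astype(float)
    else: acc+=vision.snapshot("top")["img"]
p["img"]=(acc/5).clip(0,255).astype(np.uint8)
O=np.array([.6127,-.0992]);B=np.array([.629,.2775])
s=r.state()["position"][:2];e=O-s;print("post ang",np.arctan2(e[1],e[0]),np.hypot(*e))
g=np.arctan2(*(B-O)[::-1])
# rectify level z=.04 patch, 0.25 mm/px: columns = distance along goal direction, rows = lateral (clockwise down)
N,M=440,240
L,W=np.meshgrid(np.arange(N)*.00025,(np.arange(M)-M/2)*.00025)
a=np.array([np.cos(g),np.sin(g)]);b=np.array([a[1],-a[0]])
X=np.stack([O[0]+L*a[0]+W*b[0],O[1]+L*a[1]+W*b[1],np.full_like(L,.04)],-1)
uv=proj(p,X).reshape(M,N,2).astype(np.float32)
im=cv2.remap(p["img"],uv[...,0],uv[...,1],cv2.INTER_CUBIC)
np.save("rect.npy",im)
v=cv2.resize(im,None,fx=1.8,fy=1.8)
for c in range(0,N,80): cv2.line(v,(int(c*1.8),int(M*.9)-3),(int(c*1.8),int(M*.9)+3),(0,0,255),1)
cv2.imwrite(sys.argv[1],v);print(v.shape)
E
python3 m.py pics/f.png; python3 st.py .5555 -.1551 .307
```

```text
post ang 0.7968914194024801 0.08093481507565971
(432, 792, 3)
t 17.1 pos [ 0.5561 -0.1571  0.3075] xdir 0.8123494586490179 tilt -0.9999959953864197 j [-0.47  0.39  1.6  -0.    1.15  0.29]
tool shift mm [ 1.  -1.8  0.5] F [-4.4 -4.3  2.8] 0.011623754454378429 20.000417232513428
```

View pics/f.png

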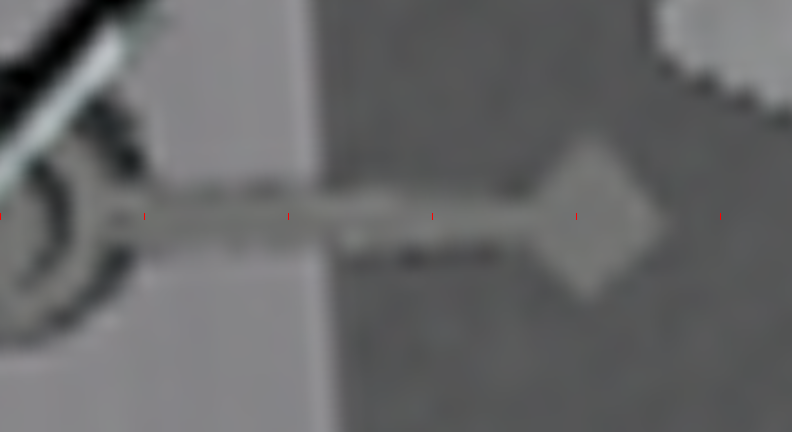

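The rectified view shows the pointer (tip at (665,222), shaft centre row about 218) lying on the goal line at row 216. That is within about 0.01 rad of the ball. I'll hold here and hand in.

```bash
python3 -c "
from cell import workorder
print(workorder.job_done())"
```

```text
the job is handed in; nothing more can be done
None
```

The canister stands upright on the bench beside the stand, and the arm is holding the mirror with its pointer within about 0.01 rad of the ball by my measurement. I handed the job in at about 17 s; no verdict came back.

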